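# Open the cell compartment of the battery supply

## Task

The cells in the battery supply are to be changed: with a fingertip press the snap tab in front of the cell compartment so that its cover springs free, then push the cover back, away from the tab, off its seat until all four cells are uncovered. Only press and push, do not pinch or lift the cover; leave it lying flat on the rear deck of the supply, and leave the lamps, spare cells, screwdriver, beaker and bottle around it where they are.

Things in the scene. Friction and masses are not known exactly. Their poses are not given: they have to be found in the camera images.
- case: the battery supply, a low navy-blue box 210 (x) x 150 (y) x 52 mm high, fixed (all sizes in mm); origin at the centre of its underside on the bench, z up. Its front panel with meter, selector and sockets is the -x face, roughly towards the robot. On its flat top (the deck, z = 52), front to back: snap tab, cover seat, bare rear deck.
- seat (a point): fixed point on the deck, 52 above the bench, where the seated cover's origin lies: (-18, 0, 52) in the case's frame, axes as the case's. The cover's x here is how far it is pushed back. Rails 80 long and 9 high at x = -40 to +40, y = +-59 to +-70 lap over the cover's edges and guide it along x; they are open at +x.
- opening (a point): centre of the cell compartment's mouth, at deck height, (-12, 0, 52) in the case's frame: 56 (x) x 108 (y), four size C cells lie in it. Hidden under the cover at first; wholly uncovered once the cover has been pushed back 74.
- rear_deck (a point): centre of the bare rear deck behind the seat, (63, 0, 52) in the case's frame, 83 (x) x 150 (y), flat, level with the seat, no stop at its rear edge (x = +105).
- tab_pad (a point): centre of the top of the snap tab's finger pad, a ridged grey block 16 (x) x 24 (y), standing 10 above the deck (62 above the bench) at (-74, 0) in the case's frame, 8 in front of the cover's front edge; it moves with the tab. Two sprung plungers in housings 12 wide, 9 high stand on the deck at y = +-34, x = -90 to -58.
- snap_tab (a joint): angle of the tab, rad: 0 at rest; pressing the pad straight down swings it about a root 26 in front of the pad's centre, to 0.16 at its stop (pad about 4 lower, about 10 N). Past about 0.06 (pad 1.6 lower, 5 to 7 N) it frees the cover and the plungers push the cover 12 along +x. Let go, the tab springs up without catching the cover again.
- cover: the grey plastic cover, a loose shallow lid 80 (x) x 126 (y) x 8 thick, about 90 g; origin at the centre of its underside, axes as the case's when seated. Latched it cannot move; released it slides along the case's +x with under 3 N, leaves the rails after 80 and lies loose on the rear deck; it tips over the rear edge after about 120.
- ridge (a point): centre of the top of the push ridge on the cover, a bar 10 (x) x 70 (y), 12 above the cover's top (72 above the bench), at (13, 0, 20) in the cover's frame. Push its -x face with a fingertip from in front; the cover's top (60 above the bench) is flat and clear there.
- lamp_a: bulb in a brass holder on a white bracket, 44 x 44 x 70 high, standing on the bench close beside the case; origin under its centre. Leave alone.
- lamp_b: a second such lamp on the bench. Leave alone.
- cell_a: spare size C cell standing upright, 26 diameter, 50 high, close to the case; origin under its centre. Leave alone.
- cell_b: another spare cell, standing likewise. Leave alone.
- screwdriver: screwdriver 150 long lying on the bench. Leave alone.
- beaker: glass beaker 66 diameter, 90 high, on the bench. Leave alone.
- reagent: capped bottle 72 diameter, 130 high, on the bench. Leave alone.

How it is judged:
By the outcome, as a careful person would: the job done as asked, in the order asked, and still so for the second after the job is handed in, with the robot touching nothing.
It also fails if it takes over 42 s, if anything falls off the work surface, if the arm or the gripper's body presses on something with over 40 N, if the wrist force passes 120 N, or if a joint passes its speed limit or range.

## Robot

A 7-joint arm with a two-finger parallel gripper is mounted at the origin on the work surface. World frame = base frame: x ahead of the robot, y to its left, z up, the work surface at z = 0. Lengths are in m, angles in rad, forces in N, time in s.
With the tool pointing down it reaches from about 0.4 to 0.85 m from the base axis. Payload 4.5 kg.
Tool frame: the origin (TCP) lies where the fingers leave the gripper's body, on its centre line; the fingertips stand 73 mm ahead of it and the grasp point (between the pads) lies 54 mm ahead of it; z points along the fingers, y is the line along which they close (so a half turn about z gives the same grasp; the last joint's range is limited). The gripper opens to 85 mm and grips with 20 to 120 N. Pads are 22 mm wide; open, the fingers measure 114 mm over their backs; the gripper's body (76 mm by 85 mm) begins 54 mm behind the grasp point. The pads swing forward as they close: fully open they stand 13 mm farther back than shut.
Start: joints at [1.157, 0.689, -0.195, 1.565, 0.157, 0.902, -0.215], TCP at [0.271, -0.563, 0.304] pointing down, gripper open.
Joint ranges: [-3.01, 3.01], [-0.46, 2.08], [-1.47, 1.51], [0.13, 2.56], [-1, 4.14], [0.04, 2.09], [-2.66, 2.66]. Speed limits (rad/s): [2.57, 2.57, 3.14, 3.14, 3.14, 3.14, 3.14].

## Interface

Orientations are given as a unit quaternion [x, y, z, w].
In Python, from bench import telemetry, camera, calibration, job, regions_of gives the robot as it stands.
- The arm moves only by the shell command python3 -m creep 'ROWS' [FORCE]. ROWS is JSON, a list of rows, each a list of 3 entries, a list of its own where there are three numbers: the shift along the tool's x, y, z in cm, then the turn, a rotation vector about the tool's x, y, z in rad, then the opening, from 0 (shut) to 1 (fully open). In form: [[[dx, dy, dz], [ax, ay, az], fingers], ...]. A call has 1 to 8 rows; each row shifts and turns the commanded pose from where the row before left it, along the tool's axes as they then stand; what a row does not reach is not made up. A row lasts 1/12 s, in which the tool goes at most 41.7 mm and 7.16 degrees, less where a joint would pass 70% of its speed; a pose out of reach is approached as far as the arm can. A call with a gripper value outside its range is refused whole. The fingers move at their own pace and stop on an object; FORCE is the grip in N (left out, the last holds). Time passes only in rows, so rows that do not move let the fingers close. It gives the time, the measured TCP pose, the force, the opening and the grip force at its end, in the units of the state.
- telemetry.state(): the state, without advancing time (a new reading comes with each control period).
- camera(name): name is "scene" or "side" or "wrist"; returns (picture, depth): 400x640x3 uint8, red, green, blue; 400x640 float32, m along the optical axis (not along the pixel's ray), 0 where there is no reading.
- calibration(name): a dict with "camera_matrix" (3x3 intrinsics, pixels), "D" ([k1, k2, p1, p2, k3] as OpenCV has them; the pictures are not rectified), "R" (3x3) and "t" (3): a world point X has camera coordinates R X + t. Camera axes: x right, y down, z forward; pixel columns grow to the right and rows downward; lengths in m; the calibration is good to about 2 mm. A picture is of the moment at which its call begins: read the wrist's pose just before it. calibration takes no time and is no camera call; for the wrist camera it gives the pose at the moment of the call.
- job.job_done(): hands the job in; it is judged then, once.
Trained networks look in the newest picture that a camera, given by its name, has taken for a name from the list of things; names that differ only in an ending like _2 or _b are one class to them, and where a whole thing is asked for, a point or a joint stands for the part that bears it (a point fixed in the world has none). Each returns a list of dicts, best first, with "score" (0 to 1); they miss things now and then, are a little off and sometimes report something else, mostly with a low value. They report only what shows in the picture. A call takes as long as a camera call.
- regions_of(camera, label): "pixels" (400x640 bool, what is visible of it) and "bbox" ([left, top, right, bottom] in pixels, round what is visible of it).
The state is a dict: "time": time; "qpos": joint angles; "dq": joint speeds; "joint_efforts": joint torques, N m; "ee_pos": TCP position; "ee_rot": TCP orientation; "contact_force": force on the tool from outside, world axes, zero at the start; "torque": the same for the moment, N m; "grip_width": finger opening in m; "grasp_force": force on a finger pad.
Only numpy, scipy, OpenCV 4.12 (cv2) and the standard library are available. Lean on these libraries where they do the work, as an engineer would, in place of code of your own. Each camera call takes 0.05 s, during which the arm holds its last target. There are 200 camera calls.

## Working session

There is one attempt and no reset: what is moved stays moved. The work goes in short steps, Python scripts to look and compute and a shell command to move; the robot and the scene stay as the last step left them, time stands still between calls to the robot, and variables do not carry over. Pictures are saved under pics/ and viewed, at most 10 in all, crops included, and the job is handed in when it is done.

```bash
mkdir -p pics; cat > h.py <<'E'
import numpy as np,cv2
from bench import telemetry,camera,calibration,job,regions_of
from scipy.spatial.transform import Rotation as R
def world(cam,mask,depth,cal=None):
    c=cal or calibration(cam)
    v,u=np.nonzero(mask&(depth>0)); 
    p=cv2.undistortPoints(np.stack([u,v],1).astype(np.float32)[:,None],np.array(c["camera_matrix"]),np.array(c["D"]))[:,0]
    z=depth[v,u]; X=np.c_[p*z[:,None],z]
    return (X-np.array(c["t"]))@np.array(c["R"])
def save(n,p): cv2.imwrite("pics/"+n,p[:,:,::-1])
E
python3 - <<'E'
from h import *
s=telemetry.state(); print(s["time"],s["ee_pos"],s["ee_rot"],s["grip_width"])
for cam in ["scene","side"]:
    p,d=camera(cam); save(cam+"0.png",p)
    for l in ["case","cover","snap_tab"]:
        for r in regions_of(cam,l)[:2]:
            W=world(cam,r["pixels"],d)
            print(cam,l,round(r["score"],2),r["bbox"],len(W),np.median(W,0).round(3) if len(W) else "", np.percentile(W,[2,98],axis=0).round(3).tolist() if len(W) else "")
print(telemetry.state()["time"])
E
```

```text
0.0 [ 0.27034301 -0.562913    0.3030745 ] [ 9.75030563e-01  2.22068710e-01 -2.75987582e-04 -9.02198530e-04] 0.08546870182983309
scene case 0.79 [272.9, 209.6, 358.3, 294.9] 4091 [0.668 0.151 0.051] [[0.513, 0.025, 0.008], [0.739, 0.229, 0.06]]
scene case 0.67 [185.2, 146.9, 207.3, 180.7] 649 [ 0.616 -0.392  0.06 ] [[0.581, -0.444, 0.001], [0.64, -0.381, 0.088]]
scene cover 0.93 [286.9, 216.2, 346.6, 247.1] 1274 [0.608 0.11  0.059] [[0.55, 0.049, 0.054], [0.66, 0.166, 0.071]]
scene snap_tab 0.59 [316.2, 214.1, 328.4, 225.0] 75 [0.558 0.075 0.06 ] [[0.537, 0.051, 0.049], [0.568, 0.085, 0.063]]
side case 0.61 [307.0, 152.4, 382.5, 208.8] 1838 [0.622 0.081 0.05 ] [[0.499, -0.006, 0.009], [0.731, 0.205, 0.062]]
side cover 0.66 [324.9, 161.4, 359.3, 194.1] 573 [0.599 0.095 0.06 ] [[0.544, 0.038, 0.053], [0.652, 0.155, 0.072]]
side cover 0.39 [308.9, 154.5, 381.5, 210.3] 1871 [0.62  0.083 0.05 ] [[0.499, -0.005, 0.006], [0.732, 0.206, 0.062]]
side snap_tab 0.61 [325.6, 183.9, 335.6, 191.3] 64 [0.552 0.064 0.055] [[0.536, 0.05, 0.048], [0.572, 0.082, 0.063]]
0.4
```

```bash
python3 - <<'E'
from h import *
def comb(n):
    p=cv2.imread("pics/"+n); return p
a=comb("scene0.png")[110:330,140:460]; cv2.imwrite("pics/sc.png",cv2.resize(a,None,fx=2.5,fy=2.5,interpolation=cv2.INTER_CUBIC))
for cam in ["scene","side"]:
    p,d=camera(cam)
    for l,z in [("case",(.046,.056)),("cover",(.055,.064)),("cover",(.067,.076))]:
        r=regions_of(cam,l)[0]; W=world(cam,r["pixels"],d); W=W[(W[:,2]>z[0])&(W[:,2]<z[1])]
        print(cam,l,z,len(W),cv2.minAreaRect((W[:,:2]*1000).astype(np.float32)))
    for l in ["lamp_a","cell_a","beaker","reagent","screwdriver"]:
        for r in regions_of(cam,l)[:2]:
            W=world(cam,r["pixels"],d); print(cam,l,round(r["score"],2),np.median(W,0).round(3),W[:,2].max().round(3))
E
```

```text
scene case (0.046, 0.056) 2561 ((617.0884399414062, 115.50494384765625), (212.1148681640625, 148.9225616455078), 34.565799713134766)
scene cover (0.055, 0.064) 1069 ((602.053955078125, 104.9830551147461), (83.84344482421875, 120.53882598876953), 34.382144927978516)
scene cover (0.067, 0.076) 118 ((612.9336547851562, 112.45903015136719), (12.322284698486328, 68.53594207763672), 34.656497955322266)
scene lamp_a 0.63 [0.712 0.034 0.022] 0.07
scene lamp_a 0.62 [ 0.319 -0.311  0.02 ] 0.067
scene cell_a 0.56 [0.517 0.203 0.031] 0.051
scene cell_a 0.55 [ 0.645 -0.001  0.031] 0.05
scene beaker 0.17 [0.668 0.151 0.051] 0.063
scene reagent 0.71 [0.665 0.42  0.081] 0.132
scene screwdriver 0.57 [0.437 0.423 0.019] 0.028
side case (0.046, 0.056) 1046 ((613.6952514648438, 105.38275909423828), (219.0039825439453, 153.68145751953125), 34.662784576416016)
side cover (0.055, 0.064) 493 ((599.19775390625, 97.73947143554688), (86.55745697021484, 122.4365234375), 33.85553741455078)
side cover (0.067, 0.076) 53 ((612.3198852539062, 103.88238525390625), (12.338107109069824, 68.6047592163086), 32.12980651855469)
side lamp_a 0.78 [ 0.317 -0.332  0.022] 0.072
side lamp_a 0.66 [0.553 0.061 0.056] 0.066
side cell_a 0.71 [0.553 0.062 0.053] 0.066
side cell_a 0.45 [0.507 0.185 0.031] 0.053
side beaker 0.95 [ 0.61  -0.406  0.054] 0.095
side reagent 0.56 [0.639 0.382 0.072] 0.134
side screwdriver 0.56 [0.435 0.405 0.021] 0.03
side screwdriver 0.22 [ 0.61  -0.405  0.053] 0.095
```

View pics/sc.png

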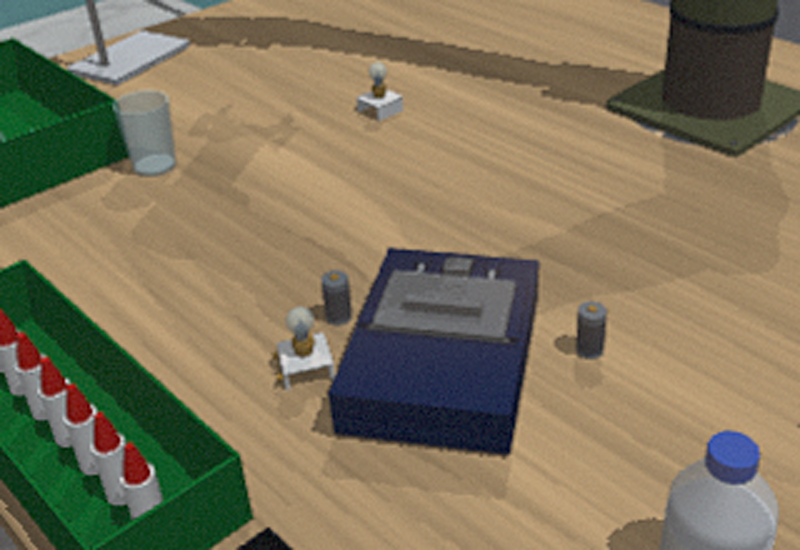

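```bash
python3 -m creep '[[[0,0,0],[0,0,-0.08],0],[[0,0,0],[0,0,-0.08],0],[[3.2,-2,0],[0,0,0],0],[[3.2,-2,0],[0,0,0],0],[[3.2,-2,0],[0,0,0],0],[[3.2,-2,0],[0,0,0],0],[[3.2,-2,0],[0,0,0],0],[[3.2,-2,0],[0,0,0],0]]' 20; python3 -m creep '[[[3.2,-2,0],[0,0,0],0],[[3.2,-2,0],[0,0,0],0],[[3.2,-2,0],[0,0,0],0],[[3.2,-2,0],[0,0,0],0],[[3.2,-2,0],[0,0,0],0],[[3.2,-2,0],[0,0,0],0],[[3.2,-2,0],[0,0,0],0],[[0,0,0],[0,0,0],0]]'
python3 - <<'E'
from h import *
s=telemetry.state(); print(s["time"],s["ee_pos"],s["ee_rot"],s["contact_force"])
c=calibration("wrist");p,d=camera("wrist");save("w0.png",p)
for l,z in [("case",(.046,.056)),("cover",(.055,.064)),("cover",(.067,.076)),("snap_tab",(.058,.066))]:
    for r in regions_of("wrist",l)[:1]:
        W=world("wrist",r["pixels"],d,c); W=W[(W[:,2]>z[0])&(W[:,2]<z[1])]
        print(l,r["score"],r["bbox"],len(W),cv2.minAreaRect((W[:,:2]*1000).astype(np.float32)) if len(W)>5 else "",np.median(W,0).round(4))
E
```

```text
time: 1.97
ee_pos: [0.3602, -0.3537, 0.3041]
ee_rot: [0.954, 0.299, 0.0, 0.0]
contact_force: [-0.6, -0.4, 0.0]
grip_width: -0.0003
grasp_force: 0.0
time: 2.63
ee_pos: [0.4676, -0.1034, 0.3045]
ee_rot: [0.952, 0.306, 0.003, -0.002]
contact_force: [0.9, 0.2, -0.0]
grip_width: 0.0002
grasp_force: 0.0
2.6333 [ 0.46755277 -0.10343306  0.30451879] [ 0.95210994  0.30573379  0.00325408 -0.00170885] [ 0.94500239  0.19426504 -0.03809095]
case 0.81 [140.9, 2.4, 308.7, 47.4] 4319 ((536.9314575195312, 55.86864471435547), (29.690519332885742, 150.6897430419922), 33.84223175048828) [0.5391 0.0563 0.0521]
snap_tab 0.57 [207.7, 0.0, 235.3, 19.0] 0  [nan nan nan]
  return _methods._mean(a, axis=axis, dtype=dtype,
  ret = um.true_divide(
```

View pics/w0.png

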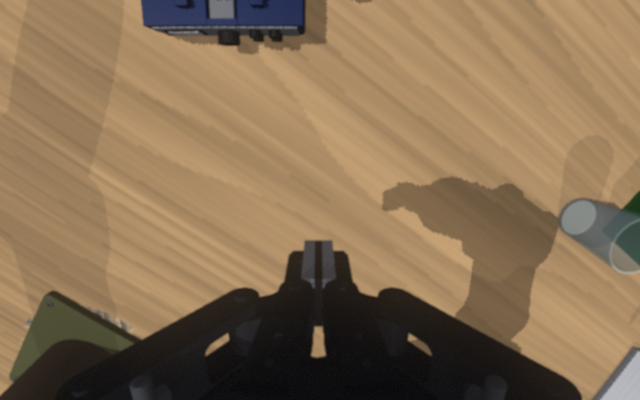

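```bash
python3 -m creep '[[[2,-3.1,0],[0,0,0],0],[[2,-3.1,0],[0,0,0],0],[[2,-3.1,0],[0,0,0],0],[[0,0,0],[0,0,0],0],[[0,0,0],[0,0,0],0],[[0,0,0],[0,0,0],0]]'
cat > m.py <<'E'
from h import *
s=telemetry.state(); print(s["time"],s["ee_pos"],s["ee_rot"],s["contact_force"])
M=R.from_quat(s["ee_rot"]).as_matrix(); print("yaw",np.degrees(np.arctan2(M[1,0],M[0,0])),"toolz",M[:,2].round(4))
c=calibration("wrist");p,d=camera("wrist");save("w%d.png"%(s["time"]*100),p)
for l,z in [("case",(.046,.056)),("cover",(.056,.064)),("cover",(.067,.076)),("snap_tab",(.058,.066))]:
    for r in regions_of("wrist",l)[:1]:
        W=world("wrist",r["pixels"],d,c); W=W[(W[:,2]>z[0])&(W[:,2]<z[1])]
        print(l,round(r["score"],2),r["bbox"],len(W),cv2.minAreaRect((W[:,:2]*1000).astype(np.float32)) if len(W)>5 else "",np.median(W,0).round(4) if len(W) else "")
E
python3 m.py; ls pics
```

```text
time: 3.38
ee_pos: [0.4596, -0.0035, 0.3039]
ee_rot: [0.955, 0.298, -0.0, 0.001]
contact_force: [0.2, -0.9, 0.4]
grip_width: 0.0
grasp_force: 0.0
3.3833 [ 0.45961011 -0.00348281  0.30387419] [ 9.54524322e-01  2.98132417e-01 -3.27562498e-04  5.23336731e-04] [ 0.21193504 -0.85551317  0.37483825]
yaw 34.6909177251183 toolz [-3.0e-04 -1.2e-03 -1.0e+00]
case 0.64 [228.6, 1.0, 394.0, 96.1] 7473 ((556.599853515625, 69.46056365966797), (76.76451110839844, 150.37265014648438), 34.72706604003906) [0.5479 0.0619 0.0523]
cover 0.56 [245.3, 0.1, 382.0, 26.7] 3347 ((577.6611328125, 84.35978698730469), (21.721799850463867, 118.5379867553711), 34.941837310791016) [0.5779 0.0851 0.0604]
cover 0.56 [245.3, 0.1, 382.0, 26.7] 0  
snap_tab 0.64 [295.1, 25.9, 325.2, 74.8] 487 ((556.1784057617188, 68.88217163085938), (15.512955665588379, 22.69111442565918), 33.991729736328125) [0.5561 0.069  0.0624]
sc.png
scene0.png
side0.png
w0.png
w338.png
```

```bash
python3 -m creep '[[[3,-0.1,0],[0,0,0],0],[[3,-0.1,0.5],[0,0,0],0],[[3,-0.1,2],[0,0,0],0],[[2.75,-0.18,3],[0,0,0],0],[[0,0,3],[0,0,0],0],[[0,0,3],[0,0,0],0],[[0,0,2.5],[0,0,0],0],[[0,0,0],[0,0,0],0]]'; python3 -m creep '[[[0,0,0],[0,0,0],0],[[0,0,0],[0,0,0],0],[[0,0,0],[0,0,0],0]]'; python3 m.py
```

```text
time: 4.3
ee_pos: [0.5509, 0.0681, 0.1594]
ee_rot: [0.954, 0.299, -0.005, -0.0]
contact_force: [0.3, -0.7, -0.1]
grip_width: 0.0002
grasp_force: 0.0
time: 4.55
ee_pos: [0.5547, 0.0691, 0.1657]
ee_rot: [0.954, 0.299, 0.002, 0.0]
contact_force: [-0.7, -0.4, 0.6]
grip_width: -0.0003
grasp_force: 0.0
4.55 [0.55468821 0.06907779 0.16574463] [9.54291747e-01 2.98871478e-01 1.73963728e-03 2.72269421e-04] [-0.72720867 -0.43338119  0.61080897]
yaw 34.779864855538726 toolz [ 3.5e-03  5.0e-04 -1.0e+00]
case 0.73 [174.8, 2.1, 463.5, 274.8] 27000 ((592.54931640625, 94.41352844238281), (160.6223602294922, 150.90736389160156), 34.76375198364258) [0.6167 0.107  0.0524]
cover 0.75 [206.0, 54.5, 435.0, 203.1] 28839 ((602.303955078125, 101.0857162475586), (80.522705078125, 120.28662109375), 34.788414001464844) [0.603  0.1015 0.0604]
cover 0.75 [206.0, 54.5, 435.0, 203.1] 2820 ((613.3421020507812, 108.59043884277344), (9.822178840637207, 69.9458236694336), 34.54816436767578) [0.6129 0.1094 0.0722]
snap_tab 0.81 [299.6, 202.7, 339.9, 249.4] 1040 ((556.4522094726562, 69.14038848876953), (16.228334426879883, 23.747461318969727), 35.40186309814453) [0.5572 0.0698 0.0624]
```

```bash
python3 -m creep '[[[-0.16,0.09,1],[0,0,0],0],[[0,0,1],[0,0,0],0],[[0,0,0.7],[0,0,0],0],[[0,0,0],[0,0,0],0],[[0,0,0],[0,0,0],0]]';  python3 -m creep '[[[0,0,0.2],[0,0,0],0],[[0,0,0.2],[0,0,0],0],[[0,0,0],[0,0,0],0],[[0,0,0],[0,0,0],0]]'
```

```text
time: 5.22
ee_pos: [0.5522, 0.0676, 0.1359]
ee_rot: [0.954, 0.299, -0.001, -0.0]
contact_force: [0.4, -0.4, -0.1]
grip_width: -0.0
grasp_force: 0.0
time: 5.55
ee_pos: [0.553, 0.0678, 0.1334]
ee_rot: [0.954, 0.299, 0.001, 0.0]
contact_force: [-0.2, 0.1, 4.8]
grip_width: 0.0
grasp_force: 2.4
```

```bash
python3 -m creep '[[[0,0,0.15],[0,0,0],0],[[0,0,0.1],[0,0,0],0],[[0,0,0],[0,0,0],0],[[0,0,0],[0,0,0],0]]'; python3 m.py|grep cover
```

```text
time: 5.88
ee_pos: [0.5535, 0.0681, 0.1313]
ee_rot: [0.954, 0.299, 0.001, -0.0]
contact_force: [-0.3, 1.0, 7.6]
grip_width: -0.0
grasp_force: 3.8
cover 0.59 [172.4, 8.6, 474.0, 202.0] 46514 ((611.7943725585938, 107.6260986328125), (80.80143737792969, 125.43658447265625), 34.79717254638672) [0.6127 0.1084 0.0604]
cover 0.59 [172.4, 8.6, 474.0, 202.0] 4750 ((622.611083984375, 115.05230712890625), (10.13901138305664, 69.89437866210938), 34.48139190673828) [0.6226 0.115  0.0722]
```

```bash
python3 -m creep '[[[0,0,-1],[0,0,0],0],[[0,0,-1.1],[0,0,0],0],[[1.5,0,0],[0,0,0],0],[[2,0,0],[0,0,0],0],[[1.5,0.08,0],[0,0,0],0],[[1,0,0],[0,0,0],0],[[0,0,0],[0,0,0],0],[[0,0,0],[0,0,0],0]]';python3 -m creep '[[[0,0,0.7],[0,0,0],0],[[0,0,0.6],[0,0,0],0],[[0,0,0],[0,0,0],0],[[0,0,0],[0,0,0],0]]'; python3 m.py
```

```text
time: 6.8
ee_pos: [0.6021, 0.1011, 0.1518]
ee_rot: [0.954, 0.299, -0.0, 0.0]
contact_force: [-0.1, -0.3, -0.6]
grip_width: 0.0002
grasp_force: 0.0
time: 7.13
ee_pos: [0.6015, 0.1006, 0.1376]
ee_rot: [0.954, 0.299, -0.001, 0.0]
contact_force: [0.3, -0.6, -0.3]
grip_width: 0.0005
grasp_force: 0.0
7.1333 [0.60149912 0.10061553 0.13763587] [ 9.54223682e-01  2.99091683e-01 -1.15007284e-03  8.71305928e-05] [ 0.25441076 -0.62446711 -0.31280276]
yaw 34.806168849725616 toolz [-2.1e-03 -9.0e-04 -1.0e+00]
case 0.72 [149.7, 2.7, 487.2, 357.7] 49076 ((618.0841674804688, 112.17173767089844), (195.7467803955078, 151.2139892578125), 34.80157470703125) [0.6716 0.1489 0.0524]
cover 0.91 [188.9, 147.1, 450.4, 298.3] 27029 ((611.7843017578125, 107.65219116210938), (80.89364624023438, 125.4877700805664), 34.73408889770508) [0.6186 0.115  0.0604]
cover 0.91 [188.9, 147.1, 450.4, 298.3] 3458 ((616.9857177734375, 111.14456176757812), (24.750423431396484, 69.67028045654297), 34.79326248168945) [0.6235 0.1152 0.0722]
snap_tab 0.8 [313.6, 326.0, 323.5, 355.3] 215 ((556.3947143554688, 69.11274719238281), (16.91452407836914, 5.748909950256348), 34.492034912109375) [0.5561 0.0691 0.0624]
```

```bash
python3 -m creep '[[[0.6,0,0],[0,0,0],0],[[0.8,0,0],[0,0,0],0],[[0.8,0,0],[0,0,0],0],[[0.8,0,0],[0,0,0],0],[[0.8,0,0],[0,0,0],0],[[0.8,0,0],[0,0,0],0],[[0.6,0,0],[0,0,0],0],[[0.4,0,0],[0,0,0],0]]';python3 -m creep '[[[0.4,0,0],[0,0,0],0],[[0.4,0,0],[0,0,0],0],[[0.4,0,0],[0,0,0],0],[[0.3,0,0],[0,0,0],0],[[0.3,0,0],[0,0,0],0],[[0,0,0],[0,0,0],0],[[0,0,0],[0,0,0],0]]'; python3 m.py
```

```text
time: 8.05
ee_pos: [0.6492, 0.134, 0.1384]
ee_rot: [0.954, 0.299, 0.0, -0.0]
contact_force: [-1.2, -0.7, 1.4]
grip_width: 0.0001
grasp_force: 0.8
time: 8.63
ee_pos: [0.6635, 0.1438, 0.1384]
ee_rot: [0.954, 0.299, 0.0, -0.0]
contact_force: [-0.7, 0.1, -0.1]
grip_width: 0.0004
grasp_force: 0.0
8.6333 [0.66345245 0.1437726  0.13843104] [ 9.54153357e-01  2.99317913e-01  3.89784437e-04 -8.01545334e-05] [-0.6664647   0.07553996 -0.10087727]
yaw 34.833284698939316 toolz [ 7.e-04  4.e-04 -1.e+00]
case 0.82 [167.9, 143.6, 467.9, 356.7] 8759 ((649.7124633789062, 133.92770385742188), (130.83395385742188, 150.55674743652344), 34.67416763305664) [0.6883 0.16   0.0522]
cover 0.78 [188.3, 165.5, 449.6, 302.4] 23280 ((667.1939697265625, 146.62977600097656), (78.24593353271484, 125.65260314941406), 34.9162483215332) [0.6772 0.1568 0.0603]
cover 0.78 [188.3, 165.5, 449.6, 302.4] 3288 ((676.5048217773438, 153.24862670898438), (11.839502334594727, 69.82061767578125), 34.593997955322266) [0.6776 0.154  0.0721]
```

```bash
python3 -m creep '[[[0.15,0,0],[0,0,0],0],[[0.15,0,0],[0,0,0],0],[[0,0,0],[0,0,0],0],[[-1,0,0],[0,0,0],0],[[-1,0,0],[0,0,0],0],[[0,0,-2],[0,0,0],0],[[-2,0,-3.5],[0,0,0],0],[[-3,0,-3],[0,0,0],0]]';python3 -m creep '[[[-4,0,-1],[0,0,0],0],[[-3,0,-2],[0,0,0],0],[[-2,0,-2],[0,0,0],0],[[0,0,0],[0,0,0],0],[[0,0,0],[0,0,0],0],[[0,0,0],[0,0,0],0]]'; python3 m.py; python3 - <<'E'
from h import *
p,d=camera("scene"); r=regions_of("scene","cover")[0]; W=world("scene",r["pixels"],d)
for z in [(.055,.064),(.067,.076)]:
    V=W[(W[:,2]>z[0])&(W[:,2]<z[1])]; print(cv2.minAreaRect((V[:,:2]*1000).astype(np.float32)))
cv2.imwrite("pics/sc2.png",cv2.resize(p[110:330,140:460,::-1],None,fx=2.5,fy=2.5,interpolation=cv2.INTER_CUBIC))
E
```

```text
time: 9.55
ee_pos: [0.6098, 0.1076, 0.2237]
ee_rot: [0.954, 0.3, 0.002, -0.001]
contact_force: [1.5, 0.1, -0.2]
grip_width: 0.0003
grasp_force: 0.0
time: 10.05
ee_pos: [0.5356, 0.0549, 0.2729]
ee_rot: [0.954, 0.3, 0.001, -0.0]
contact_force: [0.2, 0.9, -0.7]
grip_width: 0.0
grasp_force: 0.0
10.05 [0.53559073 0.05489695 0.27286797] [ 9.54090706e-01  2.99516376e-01  9.07386691e-04 -2.03269949e-04] [ 0.20745301  0.9309597  -0.70564443]
yaw 34.857139592049855 toolz [ 1.6e-03  9.0e-04 -1.0e+00]
case 0.8 [226.9, 1.9, 409.8, 198.1] 18564 ((592.8043212890625, 94.38825988769531), (167.26609802246094, 151.13461303710938), 34.65412139892578) [0.5868 0.0888 0.0519]
cover 0.57 [241.2, 1.5, 402.5, 40.6] 6058 ((647.2235717773438, 132.81175231933594), (30.371374130249023, 126.0124740600586), 34.941837310791016) [0.6467 0.1325 0.0604]
cover 0.57 [241.2, 1.5, 402.5, 40.6] 0  
snap_tab 0.78 [303.8, 116.7, 330.3, 184.6] 481 ((565.5991821289062, 75.40098571777344), (37.487300872802734, 23.235183715820312), 34.43185043334961) [0.5567 0.0692 0.0625]Traceback (most recent call last):
  File "<stdin>", line 2, in <module>
IndexError: list index out of range
```

```bash
ls -t pics|head -1; cp pics/$(ls -t pics|head -1) pics/fin.png
```

```text
w1005.png
```

View pics/fin.png

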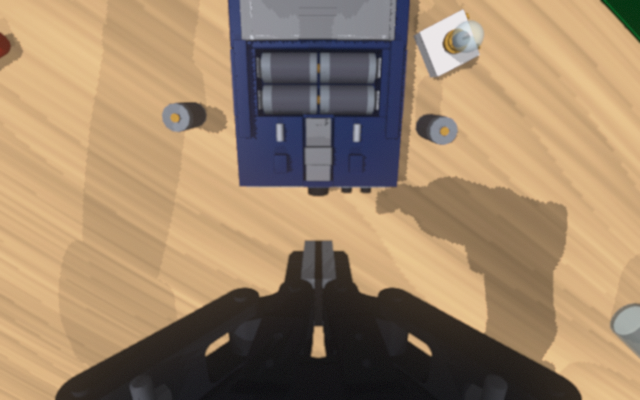

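The picture shows all four cells uncovered (pixels 255–385, 50–115). The cover lies flat behind them, with its front edge at row 40. The cells and lamp beside the case are standing, and nothing touches the gripper.

```bash
python3 -c "
from bench import job; print(job.job_done())"
```

```text
the job is handed in; nothing more can be done
None
```

I pressed the snap tab and pushed the freed cover back about 80 mm. All four cells are uncovered, the cover lies flat on the rear deck, the arm touched nothing else, and the job was handed in at about 10 s.

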